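Find the rocking corner of a jig plate and shim it

TASK

One corner of the jig plate rocks when you press on it: press down on the marked corners with the shut fingertips, one after another, until you have found it. Then press down the tab of that corner's rocker shim until the shim lies flat, leaving the other three shims standing, and press on the same corner again to show that it is now carried. Nothing is to be gripped or lifted or knocked about, and the program finishes while still holding the corner down with a firm press (around 10 N).

Things in the scene. Friction and masses are not known exactly. Their poses are not given: they have to be found in the camera images.
- jig_base: Steel bed, 150 x 200 x 5 mm, fixed to the bench. Origin: centre of its underside, on the bench top. x points away from the robot (back), y to the robot's left, z up; up to 0.25 rad askew. Edge stops at the middle of each side, 27 mm high, keep the plate in place with 2 mm of play.
- jig_plate: Loose level aluminium plate, 110 x 140 x 10 mm, about 0.8 kg, axes as the bed. Origin: centre of underside; top 30 mm above the bench; two stops 12 mm proud near its centre. A padded foot under each corner: three solid (give under 1 mm), one sprung, under any corner: there the plate sinks 4.5 mm under about 3 N onto a stop, and springs back.
- spot_back_left (a point): Press point on the plate's top at its far left corner, marked by a scribed circle of 18 mm, straight above that corner's foot (plate frame x 42 mm, y 55 mm); 30 mm above the bench.
- shim_back_left: Rocker shim, far left: steel strip 20 x 5 mm, hinged 15.5 mm above the bench, 7 mm outside the plate. Origin: on the hinge; y along the 56 mm tab, outwards (left); z vertical when flat. Tab stands up 0.31 to 0.37 rad; stiff hinge (10 N at the press point), stays as left, stops when level. Its 14 mm toe is then under the plate, 1 mm below it, and holds up to 25 N.
- tab_back_left (a point): Press point on the top face of that shim's tab, 40 mm outside the hinge; about 32 mm above the bench as it stands, 18 mm when flat.
- spot_back_right (a point): Press point on the plate's top at its far right corner, marked by a scribed circle of 18 mm, straight above that corner's foot (plate frame x 42 mm, y -55 mm); 30 mm above the bench.
- shim_back_right: Rocker shim, far right: steel strip 20 x 5 mm, hinged 15.5 mm above the bench, 7 mm outside the plate. Origin: on the hinge; y along the 56 mm tab, outwards (right); z vertical when flat. Tab stands up 0.31 to 0.37 rad; stiff hinge (10 N at the press point), stays as left, stops when level. Its 14 mm toe is then under the plate, 1 mm below it, and holds up to 25 N.
- tab_back_right (a point): Press point on the top face of that shim's tab, 40 mm outside the hinge; about 32 mm above the bench as it stands, 18 mm when flat.
- spot_front_left (a point): Press point on the plate's top at its near left corner, marked by a scribed circle of 18 mm, straight above that corner's foot (plate frame x -42 mm, y 55 mm); 30 mm above the bench.
- shim_front_left: Rocker shim, near left: steel strip 20 x 5 mm, hinged 15.5 mm above the bench, 7 mm outside the plate. Origin: on the hinge; y along the 56 mm tab, outwards (left); z vertical when flat. Tab stands up 0.31 to 0.37 rad; stiff hinge (10 N at the press point), stays as left, stops when level. Its 14 mm toe is then under the plate, 1 mm below it, and holds up to 25 N.
- tab_front_left (a point): Press point on the top face of that shim's tab, 40 mm outside the hinge; about 32 mm above the bench as it stands, 18 mm when flat.
- spot_front_right (a point): Press point on the plate's top at its near right corner, marked by a scribed circle of 18 mm, straight above that corner's foot (plate frame x -42 mm, y -55 mm); 30 mm above the bench.
- shim_front_right: Rocker shim, near right: steel strip 20 x 5 mm, hinged 15.5 mm above the bench, 7 mm outside the plate. Origin: on the hinge; y along the 56 mm tab, outwards (right); z vertical when flat. Tab stands up 0.31 to 0.37 rad; stiff hinge (10 N at the press point), stays as left, stops when level. Its 14 mm toe is then under the plate, 1 mm below it, and holds up to 25 N.
- tab_front_right (a point): Press point on the top face of that shim's tab, 40 mm outside the hinge; about 32 mm above the bench as it stands, 18 mm when flat.
- flux_tin: Round flux tin with a lid, 71 mm across, 32 mm high, behind the jig; a bystander. Origin: centre of its underside.
- solder_reel: Grey reel of solder wire lying flat, 89 x 84 x 24 mm, behind the jig; a bystander. Origin: centre of its underside.
- screwdriver: Screwdriver lying across in front of the jig, 214 mm long, 27 mm thick; a bystander. Origin: centre of its underside.

How it is judged:
By the outcome, as a careful person would: the job done as asked, in the order asked, and still so for the second after the job is handed in, while the arm keeps its last pose, push and grip.
It also fails if it takes over 48 s, if anything falls off the work surface, if the arm or the gripper's body presses on something with over 40 N, if the wrist force passes 120 N, or if a joint passes its speed limit or range.

ROBOT

A 6-joint arm with a two-finger parallel gripper is mounted at the origin on a cart in front of the work surface, level with it; the furniture and walls round the work are solid. World frame = base frame: x ahead of the robot, y to its left, z up, the work surface at z = 0. Lengths are in mm, angles in rad, forces in N, time in s.
With the tool pointing down it reaches from about 275 to 750 mm from the base axis. Payload 10.2 kg.
Tool frame: the origin (TCP) lies at the centre of the arm's flange, where the gripper is bolted on; the fingertips stand ctrl.tip_reach ahead of it and the grasp point (between the pads) lies 155 mm ahead of it (ctrl.tip_reach is the distance from the TCP to the fingertips, in mm); z points along the fingers, y is the direction in which the jaws open and shut (so a half turn about z gives the same grasp; the last joint's range is limited). The gripper opens to 85 mm and grips with 20 to 120 N. Pads are 22 mm wide; open, the fingers measure 114 mm over their backs; the gripper's body (76 mm by 85 mm) begins 54 mm behind the grasp point. The pads swing forward as they close: fully open they stand 13 mm farther back than shut.
Start: joints at [1.052, 0.313, 1.498, -0, 1.331, -0.223], TCP at [153.054, 502.202, 404.694] pointing down, gripper open.
Joint ranges: [-2.94, 2.94], [-0.97, 2.17], [0.19, 2.56], [-1.23, 4.37], [0.02, 3.11], [-2.88, 2.88]. Speed limits (rad/s): [2.39, 2.39, 3.01, 3.14, 3.14, 3.14].

INTERFACE

Orientations are given as a unit quaternion [w, x, y, z].
In Python, from rig import ctrl, viewer gives the robot as it stands.
- The arm moves only by the tool drive_tool, never from a script. Its argument "rows" is a list that holds one entry, the list of rows, each a list of 6 numbers: the shift along the world's x, y, z normalised to -1 to 1, where 1 is 0.1 m, then the turn, a rotation vector about the world's x, y, z normalised to -1 to 1, where 1 is 90 degrees. A call has 1 to 10 rows; each row is the pose to reach, as a shift and turn from the pose measured when the call began; what a row does not reach only later rows make up. A row lasts 1/8 s, in which the tool goes at most 62.5 mm and 10.7 degrees, less where a joint would pass 70% of its speed; a pose out of reach is approached as far as the arm can. A call with a number of a shift or a turn outside -1 to 1 is refused whole. A call with a gripper value outside its range is refused whole. "fingers" is the opening, from -1 (shut) to 1 (fully open), set as the call begins (left out, the last holds). The fingers move at their own pace and stop on an object; "force" is the grip in N (left out, the last holds). Time passes only in rows, so rows that repeat a pose let the fingers close. It gives the time, the measured TCP pose, the force and the opening at its end, in the units of the state.
- ctrl.sense(): the state, without advancing time (a new reading comes with each control period).
- viewer.capture(name): name is "side" or "top" or "wrist"; returns the picture (384x512x3 uint8, red, green, blue); there is no depth.
- viewer.calibration(name): a dict with "mtx" (3x3 intrinsics, pixels), "extrinsics" (4x4, takes a point from camera to world coordinates). Camera axes: x right, y up, looking along -z (the intrinsics and any distortion apply to the point x, -y, -z); pixel columns grow to the right and rows downward; lengths in mm; the calibration is good to about 2 mm. A picture is of the moment at which its call begins: read the wrist's pose just before it. calibration takes no time and is no camera call; for the wrist camera it gives the pose at the moment of the call.
- ctrl.finish_job(): hands the job in, once; it reports no verdict.
The state is a dict: "time_s": time; "joints": joint angles; "dq": joint speeds; "tau": joint torques, N m; "eef_pos": TCP position; "ee_rot": TCP orientation; "force": force on the tool from outside, world axes, zero at the start; "wrist_torque": the same for the moment, N m; "grip_width": opening from 0.0 (shut) to 1.0 (fully open).
Only numpy, scipy, OpenCV 4.12 (cv2) and the standard library are available. Lean on these libraries where they do the work, as an engineer would, in place of code of your own. Each camera call takes 0.05 s, during which the arm holds its last target.

## Working session

There is one attempt and no reset: what is moved stays moved. The work goes in short steps, Python scripts to look and compute and a tool call to move; the robot and the scene stay as the last step left them, time stands still between calls to the robot, and variables do not carry over. Pictures are saved under pics/ and viewed, and the job is handed in when it is done.

Besides the shell and the picture viewer there is one more tool, called after ">>>" as name([rows], argument=value, ...), one row to a line, values as JSON. drive_tool: Moves the arm, as the interface text tells. Scaled input: -1 to 1 covers 0.1 m each way for a shift and 90 degrees each way for a turn. Its arguments: {"type":"object","properties":{"rows":{"type":"array","items":{"type":"array","items":{"type":"array","items":{"type":"number"}}}},"fingers":{"type":"number"},"force":{"type":"number"}},"required":["rows"]}

```bash
ls; mkdir -p pics
python3 - <<'E'
from rig import ctrl, viewer
import cv2
s=ctrl.sense(); print(s, ctrl.tip_reach)
for n in ("top","side"):
    cv2.imwrite(f"pics/{n}0.png",viewer.capture(n)[:,:,::-1])
    c=viewer.calibration(n);print(n,c)
E
```

```text
pics
{'time_s': 0.0, 'joints': array([ 1.05159080e+00,  3.13454167e-01,  1.49845388e+00, -1.33108402e-05,
        1.33097120e+00, -2.23406222e-01]), 'dq': array([-1.16838167e-03,  2.42210534e-03, -9.81895924e-05,  1.38825051e-04,
        4.21768860e-04, -7.24050162e-04]), 'tau': array([ 4.01855423e-04, -4.12267900e+01, -2.59743690e+01, -1.04033415e-04,
        4.12818903e-03, -1.30165310e-05]), 'eef_pos': array([153.03597868, 502.15966493, 404.12646847]), 'ee_rot': array([-2.27385646e-04,  1.47359446e-01,  9.89082797e-01, -6.01804253e-04]), 'force': array([0.35231638, 0.29584362, 0.04107869]), 'wrist_torque': array([ 0.01210291, -0.00755461,  0.01820282]), 'grip_width': 0.9991703113002623} 173.4
top {'mtx': array([[414.23082864,   0.        , 254.53898938],
       [  0.        , 414.23082864, 192.16958493],
       [  0.        ,   0.        ,   1.        ]]), 'extrinsics': array([[ 4.64816901e-03,  9.95570298e-01, -9.39051473e-02,
         4.93909143e+02],
       [-9.99330262e-01,  8.03306364e-03,  3.57001048e-02,
        -6.39963073e+01],
       [ 3.62963100e-02,  9.36763153e-02,  9.94940865e-01,
         1.09037069e+03],
       [ 0.00000000e+00,  0.00000000e+00,  0.00000000e+00,
         1.00000000e+00]])}
side {'mtx': array([[440.83759286,   0.        , 264.12198546],
       [  0.        , 440.83759286, 191.53447094],
       [  0.        ,   0.        ,   1.        ]]), 'extrinsics': array([[-9.87288999e-01,  8.31552471e-02, -1.35446068e-01,
         4.20288514e+02],
       [-1.58932605e-01, -5.21513886e-01,  8.38310023e-01,
         7.87264164e+02],
       [-9.27127987e-04,  8.49181060e-01,  5.28101002e-01,
         6.21465151e+02],
       [ 0.00000000e+00,  0.00000000e+00,  0.00000000e+00,
         1.00000000e+00]])}
```

View pics/top0.png

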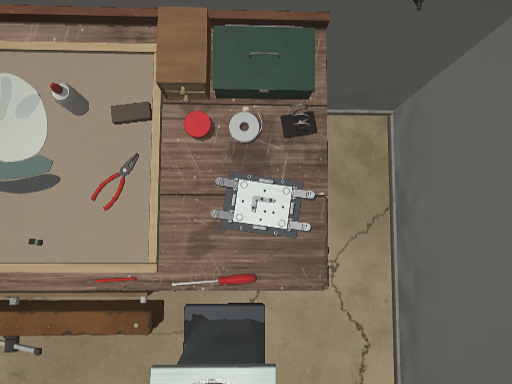

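View pics/side0.png

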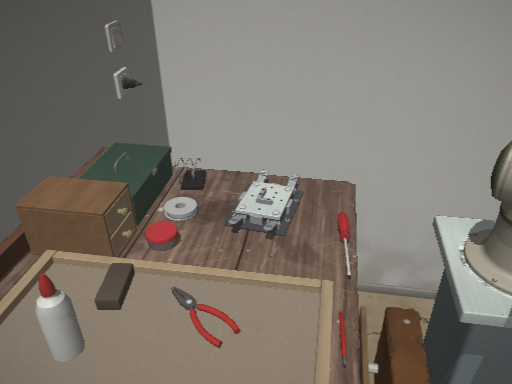

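Run:
```python
import cv2
im=cv2.imread("pics/top0.png");cv2.imwrite("pics/topz.png",cv2.resize(im[120:280,130:330],None,fx=3.75,fy=3.75,interpolation=cv2.INTER_CUBIC))
im=cv2.imread("pics/side0.png");cv2.imwrite("pics/sidez.png",cv2.resize(im[150:350,130:390],None,fx=3,fy=3,interpolation=cv2.INTER_CUBIC))
```

```text
(no output)
```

View pics/topz.png

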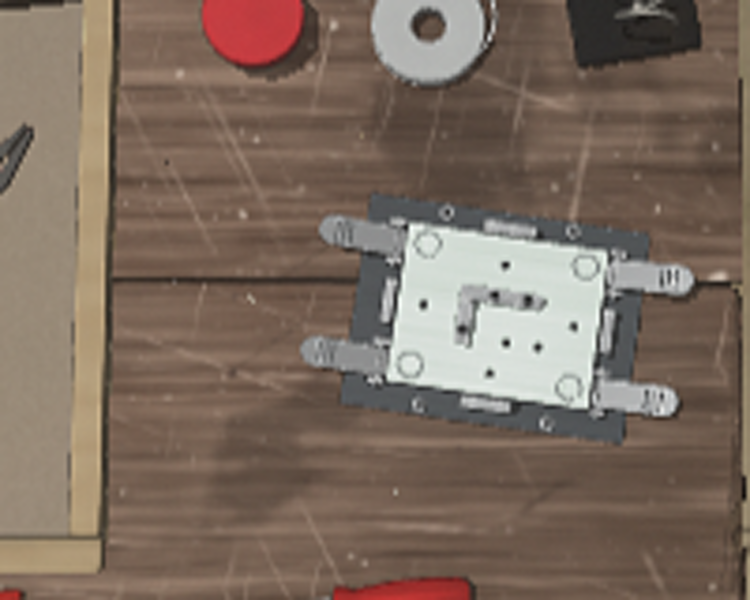

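```bash
cat > h.py <<'E'
import numpy as np,cv2
from rig import ctrl,viewer
def cast(cal,uv,z):
    K=cal["mtx"];E=cal["extrinsics"]
    uv=np.atleast_2d(np.array(uv,float))
    d=np.c_[(uv[:,0]-K[0,2])/K[0,0],-(uv[:,1]-K[1,2])/K[1,1],-np.ones(len(uv))]@E[:3,:3].T
    o=E[:3,3]
    return o+d*((z-o[2])/d[:,2])[:,None]
def proj(cal,P):
    K=cal["mtx"];E=cal["extrinsics"]
    c=(np.atleast_2d(P)-E[:3,3])@E[:3,:3]
    return np.c_[K[0,0]*c[:,0]/-c[:,2]+K[0,2],K[1,1]*-c[:,1]/-c[:,2]+K[1,2]]
E
python3 - <<'E'
from h import *
im=cv2.imread("pics/top0.png"); cal=viewer.calibration("top")
z=np.array([[428,243],[586,266],[410,364],[568,386]])
uv=np.array([130,120])+(z+.5)/3.75-.5
P=cast(cal,uv,30);print(P.round(1),P.mean(0))
m=cv2.inRange(im,(170,185,170),(255,255,255)); m[:170]=0;m[245:]=0;m[:,:200]=0;m[:,320:]=0
m=cv2.morphologyEx(m,cv2.MORPH_CLOSE,np.ones((5,5)))
c=max(cv2.findContours(m,0,1)[0],key=cv2.contourArea)
W=cast(cal,c[:,0],30)
r=cv2.minAreaRect(W[:,:2].astype(np.float32));print(r,len(c))
cy=P[[0,2]].mean(0)-P[[1,3]].mean(0);print("yaw",np.arctan2(-cy[0],cy[1]))
cal=viewer.calibration("side");print(proj(cal,P))
E
```

```text
[[ 613.8  -74.2   30. ]
 [ 598.8 -183.    30. ]
 [ 530.7  -62.5   30. ]
 [ 516.3 -170.5   30. ]] [ 564.90750046 -122.5532161    30.        ]
((563.2994384765625, -129.46360778808594), (171.85110473632812, 124.32044982910156), 80.15084838867188) 258
yaw -0.13455571872116373
[[241.86092549 206.87361802]
 [255.88612211 184.4046893 ]
 [275.39442897 212.69365753]
 [286.7571282  189.50177203]]
```

View pics/sidez.png

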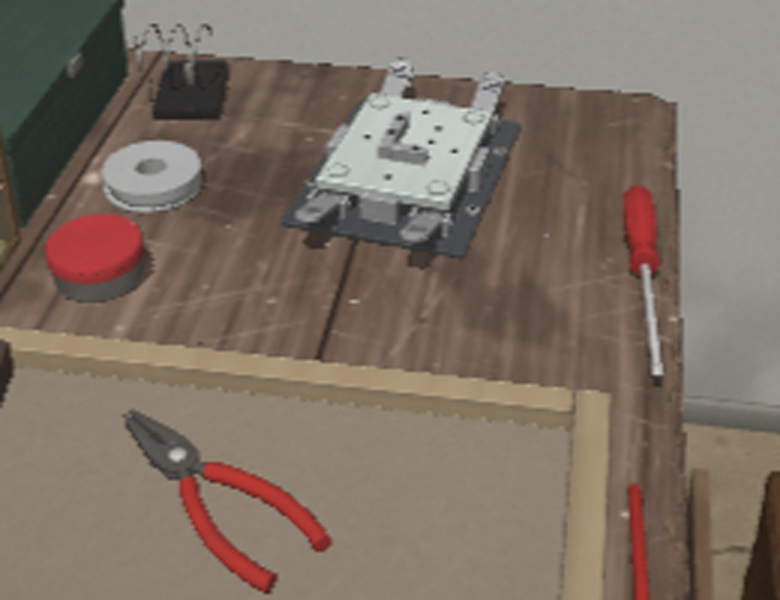

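>>> drive_tool([
  [[0.65,-0.95,0,0,0,0.1],[0.65,-0.95,0,0,0,0.1]],
], fingers=-1, force=40)

```text
time_s: 0.35
eef_pos: [218.5, 405.9, 403.8]
ee_rot: [-0.0, 0.068, 0.998, -0.001]
force: [1.1, -0.1, 0.5]
grip_width: 0.6
```

>>> drive_tool([
  [[0.65,-0.95,0,0,0,0],[0.65,-0.95,0,0,0,0]],
])

```text
time_s: 0.6
eef_pos: [284.2, 309.1, 403.6]
ee_rot: [-0.0, 0.068, 0.998, -0.001]
force: [1.5, -0.4, 0.2]
grip_width: 0.144
```

>>> drive_tool([
  [[0.65,-0.95,0,0,0,0],[0.65,-0.95,0,0,0,0]],
])

```text
time_s: 0.85
eef_pos: [349.9, 212.2, 403.6]
ee_rot: [-0.0, 0.068, 0.998, -0.001]
force: [0.2, 0.5, 0.1]
grip_width: 0.001
```

>>> drive_tool([
  [[0.65,-0.95,0,0,0,0],[0.65,-0.95,0,0,0,0]],
])

```text
time_s: 1.1
eef_pos: [415.7, 115.2, 403.5]
ee_rot: [-0.0, 0.069, 0.998, -0.001]
force: [0.1, 1.5, 0.4]
grip_width: -0.001
```

>>> drive_tool([
  [[0.65,-0.95,-0.3,0,0,0],[0.65,-0.95,-0.3,0,0,0]],
])

```text
time_s: 1.35
eef_pos: [481.4, 18.3, 372.9]
ee_rot: [-0.0, 0.069, 0.998, -0.001]
force: [1.4, 0.4, -0.0]
grip_width: 0.001
```

Run:
```python
from h import *
cal=viewer.calibration("wrist");im=viewer.capture("wrist")[:,:,::-1]
cv2.imwrite("pics/w1.png",im);np.savez("w1.npz",**cal)
print(cal, ctrl.sense()["force"])
P=np.array([[613.8,-74.2,30],[598.8,-183,30],[530.7,-62.5,30],[516.3,-170.5,30]]);print(proj(cal,P).round(1))
```

```text
{'mtx': array([[289.65615697,   0.        , 253.94630209],
       [  0.        , 289.65615697, 189.71196505],
       [  0.        ,   0.        ,   1.        ]]), 'extrinsics': array([[ 1.37059982e-01, -9.53666550e-01, -2.67833292e-01,
         4.14091773e+02],
       [ 9.90561507e-01,  1.31526387e-01,  3.85838023e-02,
         2.81396670e+01],
       [-1.56893640e-03, -2.70593644e-01,  9.62692380e-01,
         3.42630415e+02],
       [ 0.00000000e+00,  0.00000000e+00,  0.00000000e+00,
         1.00000000e+00]])} [-1.38863717 -4.66521037 -3.38741636]
[[194.5 286.1]
 [105.8 286.1]
 [190.7 223. ]
 [ 96.8 223.3]]
```

View pics/w1.png

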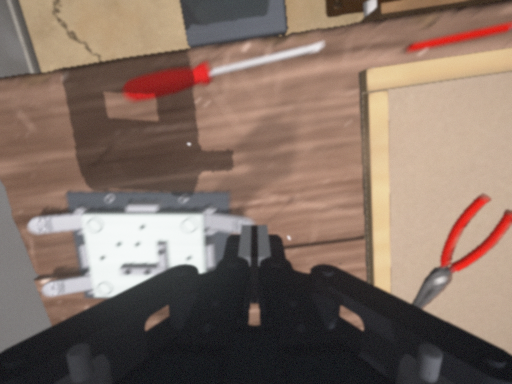

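Run:
```python
import cv2
im=cv2.imread("pics/w1.png");cv2.imwrite("pics/w1z.png",cv2.resize(im[185:305,20:180+90],None,fx=3.2,fy=3.2,interpolation=cv2.INTER_CUBIC))
```

```text
(no output)
```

View pics/w1z.png

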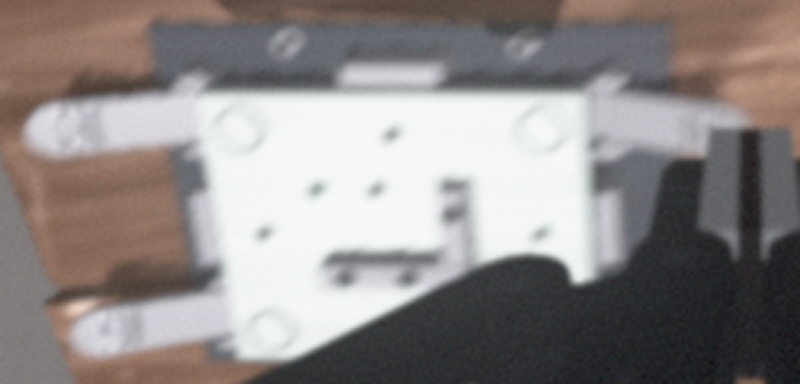

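>>> drive_tool([
  [[0.495,-0.81,-0.9,0,0,0],[0.495,-0.81,-0.9,0,0,0],[0.495,-0.81,-0.9,0,0,0]],
])

```text
time_s: 1.78
eef_pos: [533.5, -68.8, 277.7]
ee_rot: [-0.004, 0.072, 0.997, -0.001]
force: [-0.4, 0.4, 0.7]
grip_width: 0.005
```

>>> drive_tool([
  [[0,0,-0.5,0,0,0],[0,0,-0.72,0,0,0],[0,0,-0.72,0,0,0],[0,0,-0.72,0,0,0]],
])

```text
time_s: 2.28
eef_pos: [533.5, -68.3, 206.4]
ee_rot: [-0.003, 0.071, 0.997, -0.001]
force: [0.0, 0.7, 0.6]
grip_width: -0.004
```

>>> drive_tool([
  [[-0.027,0.056,0.02,0,0,0],[-0.027,0.056,0.02,0,0,0]],
])

```text
time_s: 2.52
eef_pos: [530.7, -62.1, 209.0]
ee_rot: [-0.003, 0.071, 0.997, -0.001]
force: [0.0, -0.3, -0.6]
grip_width: -0.003
```

```bash
cat >> h.py <<'E'
from scipy.spatial.transform import Rotation as Rn
def tip():
    s=ctrl.sense();q=s["ee_rot"];R=Rn.from_quat([q[1],q[2],q[3],q[0]])
    print("t",s["time_s"],"tcp",s["eef_pos"].round(2),"tip",(s["eef_pos"]+R.apply([0,0,ctrl.tip_reach])).round(2),"F",s["force"].round(2),"zdir",R.apply([0,0,1]).round(4))
E
python3 - <<'E'
from h import *
tip()
for n in("side","wrist"):
    cv2.imwrite(f"pics/{n}2.png",viewer.capture(n)[:,:,::-1])
tip()
cal=viewer.calibration("wrist")
P=np.array([[613.8,-74.2,30],[598.8,-183,30],[530.7,-62.5,30],[516.3,-170.5,30]]);print(proj(cal,P).round(1))
a=cv2.imread("pics/side2.png")[170:240,210:320];a=cv2.resize(a,None,fx=5,fy=5,interpolation=2);cv2.imwrite("pics/side2z.png",a)
E
```

```text
t 2.525 tcp [530.7  -62.11 209.01] tip [529.7  -62.5   35.61] F [ 0.03 -0.3  -0.58] zdir [-0.0057 -0.0022 -1.    ]
t 2.625 tcp [530.81 -62.52 208.7 ] tip [529.79 -62.91  35.3 ] F [ 0.22 -0.29  0.4 ] zdir [-0.0059 -0.0023 -1.    ]
[[254.1 358.3]
 [ 81.4 358.7]
 [253.8 236.5]
 [ 59.  238.1]]
```

View pics/side2z.png

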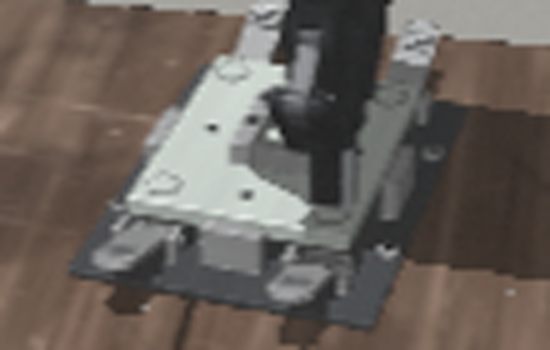

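View pics/wrist2.png

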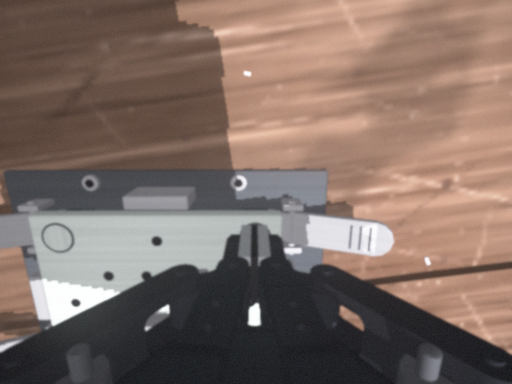

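>>> drive_tool([
  [[0.005,0,-0.04,0,0,0],[0.005,0,-0.05,0,0,0],[0.005,0,-0.055,0,0,0]],
])

```text
time_s: 3.0
eef_pos: [531.3, -62.5, 203.4]
ee_rot: [-0.003, 0.071, 0.997, -0.001]
force: [-3.7, 0.9, 8.2]
grip_width: 0.004
```

>>> drive_tool([
  [[0,0,-0.01,0,0,0],[0,0,-0.01,0,0,0]],
])

```text
time_s: 3.25
eef_pos: [531.3, -62.6, 203.4]
ee_rot: [-0.003, 0.071, 0.997, -0.001]
force: [-4.4, 1.8, 12.7]
grip_width: -0.0
```

>>> drive_tool([
  [[0,0,-0.01,0,0,0],[0,0,-0.01,0,0,0]],
])

```text
time_s: 3.5
eef_pos: [531.3, -62.5, 203.4]
ee_rot: [-0.003, 0.071, 0.997, -0.001]
force: [-5.2, 2.0, 12.6]
grip_width: 0.001
```

>>> drive_tool([
  [[0,0,0.25,0,0,0],[0.4,-0.05,0.25,0,0,0],[0.835,-0.113,0.2,0,0,0],[0.835,-0.113,0.1,0,0,0],[0.835,-0.113,0.04,0,0,0],[0.835,-0.113,0.04,0,0,0]],
])

```text
time_s: 4.25
eef_pos: [614.1, -73.7, 206.8]
ee_rot: [-0.004, 0.071, 0.997, -0.001]
force: [-0.0, 0.1, -0.1]
grip_width: -0.002
```

```bash
python3 -c "
from h import *
tip()"
```

```text
t 4.25 tcp [614.1  -73.69 206.82] tip [612.67 -73.99  33.42] F [-0.03  0.09 -0.12] zdir [-0.0082 -0.0017 -1.    ]
```

>>> drive_tool([
  [[0.01,0,-0.025,0,0,0],[0.01,0,-0.03,0,0,0],[0.01,0,-0.035,0,0,0]],
])

```text
time_s: 4.62
eef_pos: [615.1, -73.7, 203.5]
ee_rot: [-0.004, 0.071, 0.997, -0.001]
force: [-0.3, 0.3, 0.2]
grip_width: 0.003
```

>>> drive_tool([
  [[0,0,-0.01,0,0,0],[0,0,-0.01,0,0,0],[0,0,-0.01,0,0,0]],
])

```text
time_s: 5.0
eef_pos: [615.0, -73.7, 203.4]
ee_rot: [-0.004, 0.071, 0.997, -0.001]
force: [-2.9, 0.5, 7.8]
grip_width: -0.001
```

>>> drive_tool([
  [[0,0,0.25,0,0,0],[-0.07,-0.5,0.25,0,0,0],[-0.14,-1,0.25,0,0,0],[-0.14,-1,0.15,0,0,0],[-0.14,-1,0.1,0,0,0]],
])

```text
time_s: 5.62
eef_pos: [600.9, -173.2, 212.6]
ee_rot: [-0.004, 0.071, 0.997, -0.001]
force: [0.7, 0.3, -0.3]
grip_width: 0.003
```

>>> drive_tool([
  [[-0.01,-0.09,-0.05,0,0,0],[-0.01,-0.09,-0.07,0,0,0],[-0.01,-0.09,-0.07,0,0,0]],
])

```text
time_s: 6.0
eef_pos: [600.0, -181.8, 205.5]
ee_rot: [-0.004, 0.071, 0.997, -0.001]
force: [-0.0, 0.6, 0.6]
grip_width: -0.001
```

```bash
python3 -c "
from h import *
tip()"
```

```text
t 6.0 tcp [ 600.01 -181.82  205.53] tip [ 598.47 -182.01   32.14] F [-0.02  0.57  0.63] zdir [-0.0089 -0.0011 -1.    ]
```

>>> drive_tool([
  [[0,-0.01,-0.015,0,0,0],[0,-0.01,-0.02,0,0,0],[0,-0.01,-0.025,0,0,0]],
])

```text
time_s: 6.38
eef_pos: [600.1, -182.8, 203.2]
ee_rot: [-0.004, 0.071, 0.997, -0.001]
force: [-0.8, -0.4, 2.4]
grip_width: -0.001
```

>>> drive_tool([
  [[0,0,-0.01,0,0,0],[0,0,-0.01,0,0,0],[0,0,-0.01,0,0,0]],
])

```text
time_s: 6.75
eef_pos: [600.1, -182.8, 202.4]
ee_rot: [-0.004, 0.071, 0.997, -0.001]
force: [-1.4, 0.1, 1.6]
grip_width: 0.001
```

>>> drive_tool([
  [[0,0,-0.01,0,0,0],[0,0,-0.02,0,0,0],[0,0,-0.02,0,0,0]],
])

```text
time_s: 7.12
eef_pos: [600.2, -182.9, 200.5]
ee_rot: [-0.004, 0.071, 0.997, -0.001]
force: [0.1, -1.5, 4.1]
grip_width: -0.0
```

>>> drive_tool([
  [[0,0,-0.01,0,0,0],[0,0,-0.02,0,0,0],[0,0,-0.022,0,0,0]],
])

```text
time_s: 7.5
eef_pos: [600.3, -182.9, 199.5]
ee_rot: [-0.004, 0.071, 0.997, -0.001]
force: [-3.3, 1.8, 13.9]
grip_width: -0.001
```

>>> drive_tool([
  [[0,0,-0.007,0,0,0],[0,0,-0.007,0,0,0],[0,0,-0.007,0,0,0]],
])

```text
time_s: 7.88
eef_pos: [600.3, -182.9, 199.6]
ee_rot: [-0.004, 0.071, 0.997, -0.001]
force: [-3.2, 1.6, 11.3]
grip_width: 0.001
```

```bash
python3 - <<'E'
from h import *
cal=viewer.calibration("top")
z=np.array([[612,274],[650,277],[690,280],[612,262],[612,289],[676,264],[676,295]])
uv=np.array([130,120])+(z+.5)/3.75-.5
c=np.array([564.9,-122.5]);ex=np.array([.991,-.1336]);ey=np.array([.1336,.991])
for zz in (25,32):
    d=cast(cal,uv,zz)[:,:2]-c;print(np.c_[d@ex,d@ey].round(1))
for x in (38,42,44): print(x,(c+x*ex-117*ey).round(1))
E
ls pics
```

```text
[[  39.3  -74.5]
 [  41.  -100.9]
 [  42.8 -128.8]
 [  47.6  -73.4]
 [  29.   -75.9]
 [  52.5 -117.7]
 [  31.1 -120.4]]
[[  38.5  -73.7]
 [  40.2  -99.9]
 [  42.  -127.6]
 [  46.7  -72.6]
 [  28.3  -75.1]
 [  51.6 -116.6]
 [  30.4 -119.3]]
38 [ 586.9 -243.5]
42 [ 590.9 -244.1]
44 [ 592.9 -244.3]
side0.png
side2.png
side2z.png
sidez.png
top0.png
topz.png
w1.png
w1z.png
wrist2.png
```

>>> drive_tool([
  [[0,0,0.3,0,0,0],[-0.04,-0.3,0.3,0,0,0],[-0.08,-0.6,0.3,0,0,0],[-0.08,-0.6,0.22,0,0,0],[-0.08,-0.6,0.17,0,0,0],[-0.08,-0.6,0.17,0,0,0]],
])

```text
time_s: 8.62
eef_pos: [592.4, -241.9, 215.8]
ee_rot: [-0.004, 0.07, 0.998, -0.001]
force: [0.1, 0.3, -0.5]
grip_width: -0.002
```

Run:
```python
from h import *
tip()
im=viewer.capture("wrist")[:,:,::-1]
cv2.imwrite("pics/w3.png",im); im=viewer.capture("side")[:,:,::-1]
cv2.imwrite("pics/s3.png",cv2.resize(im[150:250,200:330],None,fx=5,fy=5,interpolation=2))
tip()
print(proj(viewer.calibration("wrist"),[[590.9,-244.1,30],[598.8,-183,30]]))
```

```text
t 8.625 tcp [ 592.38 -241.87  215.78] tip [ 590.88 -242.07   42.39] F [ 0.14  0.32 -0.53] zdir [-0.0086 -0.0011 -1.    ]
t 8.725 tcp [ 592.51 -242.19  216.58] tip [ 591.22 -242.55   43.18] F [ 0.2  -0.26 -0.43] zdir [-0.0074 -0.0021 -1.    ]
[[250.12884407 229.33884519]
 [356.03392624 228.26971223]]
```

View pics/w3.png

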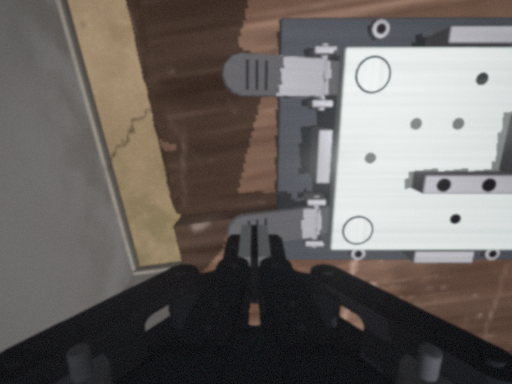

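View pics/s3.png

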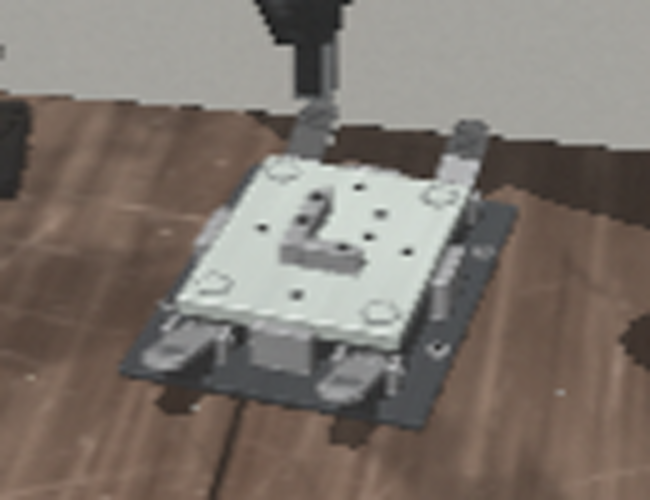

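>>> drive_tool([
  [[0,0,-0.03,0,0,0],[0,0,-0.06,0,0,0],[0,0,-0.075,0,0,0],[0,0,-0.09,0,0,0],[0,0,-0.105,0,0,0],[0,0,-0.12,0,0,0]],
])

```text
time_s: 9.48
eef_pos: [592.6, -242.4, 205.8]
ee_rot: [-0.003, 0.07, 0.998, -0.002]
force: [-3.9, -0.3, 9.4]
grip_width: 0.0
```

>>> drive_tool([
  [[0,0,-0.02,0,0,0],[0,0,-0.035,0,0,0],[0,0,-0.05,0,0,0],[0,0,-0.065,0,0,0],[0,0,-0.08,0,0,0]],
])

```text
time_s: 10.1
eef_pos: [592.6, -243.4, 199.3]
ee_rot: [-0.002, 0.07, 0.998, -0.003]
force: [-4.3, -4.3, 9.8]
grip_width: 0.001
```

>>> drive_tool([
  [[0,0,-0.02,0,0,0],[0,0,-0.035,0,0,0],[0,0,-0.05,0,0,0],[0,0,-0.065,0,0,0],[0,0,-0.075,0,0,0]],
])

```text
time_s: 10.72
eef_pos: [592.5, -244.0, 193.0]
ee_rot: [-0.002, 0.07, 0.998, -0.004]
force: [-5.1, -2.9, 8.5]
grip_width: -0.001
```

>>> drive_tool([
  [[0,0,-0.01,0,0,0],[0,0,-0.02,0,0,0],[0,0,-0.025,0,0,0],[0,0,-0.025,0,0,0]],
])

```text
time_s: 11.22
eef_pos: [592.5, -244.2, 191.6]
ee_rot: [-0.002, 0.07, 0.998, -0.004]
force: [-5.4, 0.9, 9.1]
grip_width: 0.001
```

>>> drive_tool([
  [[0,0,-0.01,0,0,0],[0,0,-0.015,0,0,0],[0,0,-0.018,0,0,0],[0,0,-0.018,0,0,0]],
])

```text
time_s: 11.72
eef_pos: [592.5, -244.2, 191.4]
ee_rot: [-0.002, 0.07, 0.998, -0.004]
force: [-6.3, 3.5, 12.8]
grip_width: 0.002
```

```bash
python3 -c "
from h import *
tip()"
```

```text
t 11.725 tcp [ 592.51 -244.18  191.37] tip [ 591.64 -245.68   17.98] F [-6.31  3.51 12.81] zdir [-0.005  -0.0086 -1.    ]
```

>>> drive_tool([
  [[0,0,-0.015,0,0,0],[0,0,-0.02,0,0,0],[0,0,-0.025,0,0,0],[0,0,-0.025,0,0,0]],
])

```text
time_s: 12.22
eef_pos: [592.6, -244.1, 191.3]
ee_rot: [-0.002, 0.07, 0.998, -0.005]
force: [-9.3, 4.3, 19.2]
grip_width: 0.001
```

Level stop reached (19 N with no movement). I'll lift off and check.

>>> drive_tool([
  [[0,0,0.1,0,0,0],[0,0,0.3,0,0,0],[0,0.2,0.4,0,0,0],[0.04,0.4,0.4,0,0,0],[0.08,0.6,0.3,0,0,0],[0.08,0.6,0.25,0,0,0],[0.08,0.6,0.25,0,0,0]],
])

```text
time_s: 13.1
eef_pos: [600.5, -184.1, 215.2]
ee_rot: [-0.003, 0.07, 0.998, -0.004]
force: [0.5, 0.4, -0.2]
grip_width: -0.001
```

Run:
```python
from h import *
tip()
im=viewer.capture("wrist")[:,:,::-1]
cv2.imwrite("pics/w4.png",im); im=viewer.capture("side")[:,:,::-1]
cv2.imwrite("pics/s4.png",cv2.resize(im[150:250,200:330],None,fx=5,fy=5,interpolation=2))
tip()
```

```text
t 13.1 tcp [ 600.46 -184.14  215.19] tip [ 599.36 -185.61   41.8 ] F [ 0.55  0.35 -0.18] zdir [-0.0063 -0.0085 -0.9999]
t 13.2 tcp [ 600.51 -184.73  216.05] tip [ 599.65 -186.31   42.66] F [0.12 0.12 0.14] zdir [-0.005  -0.0091 -0.9999]
```

View pics/w4.png

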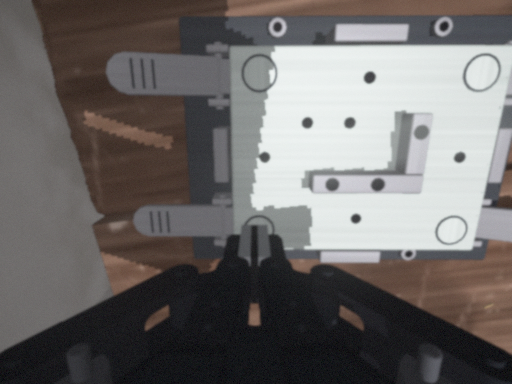

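View pics/s4.png

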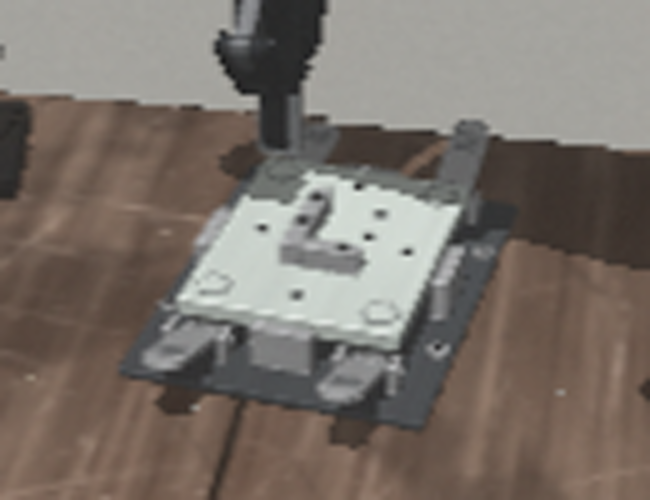

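>>> drive_tool([
  [[-0.008,0.033,-0.05,0,0,0],[-0.008,0.033,-0.1,0,0,0],[-0.008,0.033,-0.115,0,0,0],[-0.008,0.033,-0.12,0,0,0],[-0.008,0.033,-0.13,0,0,0]],
])

```text
time_s: 13.82
eef_pos: [599.8, -181.5, 203.2]
ee_rot: [-0.002, 0.071, 0.997, -0.005]
force: [-0.5, 0.2, 1.8]
grip_width: -0.002
```

>>> drive_tool([
  [[0,0,-0.01,0,0,0],[0,0,-0.01,0,0,0],[0,0,-0.01,0,0,0]],
])

```text
time_s: 14.2
eef_pos: [599.8, -181.5, 202.6]
ee_rot: [-0.002, 0.07, 0.997, -0.005]
force: [-1.3, 0.7, 3.4]
grip_width: 0.001
```

>>> drive_tool([
  [[0,0,-0.01,0,0,0],[0,0,-0.01,0,0,0],[0,0,-0.01,0,0,0]],
])

```text
time_s: 14.58
eef_pos: [599.8, -181.5, 202.4]
ee_rot: [-0.002, 0.07, 0.998, -0.005]
force: [-3.4, 2.1, 9.8]
grip_width: 0.001
```

```bash
python3 -c "
from h import *
tip()"
```

```text
t 14.575 tcp [ 599.82 -181.53  202.36] tip [ 599.11 -183.23   28.97] F [-3.43  2.15  9.8 ] zdir [-0.0041 -0.0098 -0.9999]
```

>>> drive_tool([
  [[0,0,-0.01,0,0,0],[0,0,-0.01,0,0,0],[0,0,-0.01,0,0,0],[0,0,-0.01,0,0,0],[0,0,-0.01,0,0,0],[0,0,-0.01,0,0,0],[0,0,-0.01,0,0,0],[0,0,-0.01,0,0,0]],
])

```text
time_s: 15.58
eef_pos: [599.8, -181.5, 202.3]
ee_rot: [-0.002, 0.07, 0.998, -0.005]
force: [-5.0, 1.4, 10.8]
grip_width: -0.003
```

Run:
```python
from h import *
tip()
im=viewer.capture("side")[:,:,::-1]
cv2.imwrite("pics/s5.png",cv2.resize(im[150:250,200:330],None,fx=5,fy=5,interpolation=2))
tip()
im=viewer.capture("wrist")[:,:,::-1]
cv2.imwrite("pics/w5.png",im)
tip()
```

```text
t 15.575 tcp [ 599.84 -181.47  202.34] tip [ 599.15 -183.21   28.95] F [-5.03  1.43 10.85] zdir [-0.004  -0.01   -0.9999]
t 15.625 tcp [ 599.85 -181.48  202.35] tip [ 599.17 -183.21   28.96] F [-4.38  0.91 10.24] zdir [-0.0039 -0.01   -0.9999]
t 15.675 tcp [ 599.83 -181.49  202.34] tip [ 599.15 -183.22   28.95] F [-3.8   2.27 10.69] zdir [-0.004  -0.01   -0.9999]
```

View pics/w5.png

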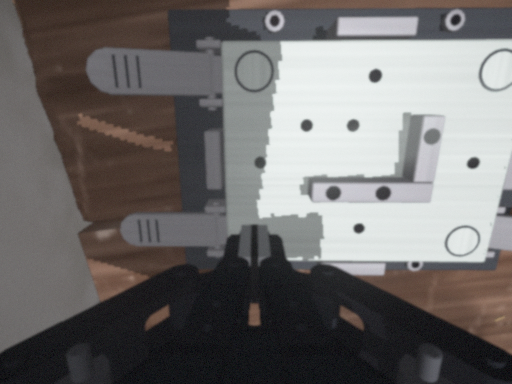

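View pics/s5.png

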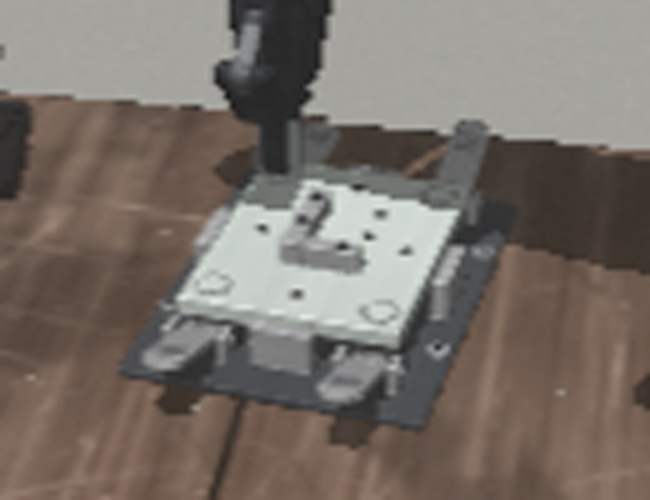

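The pictures show the fingertips on the far-right circle (wrist about 254,232), that shim's tab level at wrist (165,230), and the other three tabs still up. The press holds steady at about 10.5 N, so I'm handing in.

```bash
python3 -c "
from h import *
tip();print(ctrl.finish_job())"
```

```text
t 15.675 tcp [ 599.83 -181.49  202.34] tip [ 599.15 -183.22   28.95] F [-3.8   2.27 10.69] zdir [-0.004  -0.01   -0.9999]
the job is handed in; nothing more can be done
None
```

The rocking corner was the far right one. Its shim now lies flat and carries the corner, and I handed the job in at 15.7 s while still pressing there with about 10.7 N.

- **Finding the corner:** Near left and far left were solid, with the fingertips staying at 30 mm under about 12.6 N and 7.8 N. Far right sank about 4 mm onto its stop, to 26 mm. Having found it, I did not press near right.
- **Shim:** I pressed the far-right tab down to 18 mm, where it stopped moving even at 19 N. The pictures show it flat and the other three tabs still up.
- **Proof press:** Pressing far right again, the corner gave about 1 mm (the shim's gap) and held at 28.95 mm. The force stayed between about 10 and 11 N for over a second.

**Checks that disagreed:** The first wrist picture was about 2.5 mm off the top view, probably because the arm was still settling. After that the tool sat about 6 mm off and tilted under 0.01 rad. I corrected the position before the first press, and a later wrist picture agreed with the top view to about 1 pixel. The final press also shows 4–5 N of sideways force, with no movement seen.

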